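# Find the hidden release of the parts bin and let its lid down

### The arm

A 7-joint arm with a two-finger parallel gripper is mounted at the origin on the work surface. World frame = base frame: x ahead of the robot, y to its left, z up, the work surface at z = 0. Lengths are in m, angles in rad, forces in N, time in s.
With the tool pointing down it reaches from about 0.4 to 0.9 m from the base axis. Payload 5.6 kg.
Tool frame: the origin (TCP) lies midway between the tips of the shut fingers; the grasp point (between the pads) lies 19 mm behind it; z points along the fingers, y is the line along which they close (so a half turn about z gives the same grasp; the last joint's range is limited). The gripper opens to 92 mm and grips with 3 to 60 N. Pads are 20 mm wide; open, the fingers measure 128 mm over their backs; the gripper's body (75 mm by 189 mm) begins 69 mm behind the grasp point.
Start: joints at [1.13, 0.468, -0.012, 1.603, 0.006, 1.071, -0.056], TCP at [0.252, -0.599, 0.19] pointing down, gripper open.
Joint ranges: [-2.53, 2.53], [-0.31, 2.02], [-1.57, 1.55], [0.28, 2.44], [-1.29, 4.43], [0.15, 1.84], [-2.92, 2.92]. Speed limits (rad/s): [2.57, 2.57, 3.14, 3.14, 3.14, 3.14, 3.14].

### API

Orientations are given as [roll, pitch, yaw] about the fixed x, y, z axes, in that order (R = Rz(yaw) Ry(pitch) Rx(roll)).
In Python, from plant import observe, capture, camera_info, sign_off gives the robot as it stands.
- The arm moves only by the shell command python3 -m creep 'ROWS'. ROWS is JSON, one flat list of numbers, 7 for each row, row after row: the shift along the tool's x, y, z as a fraction of full scale, then the turn, a rotation vector about the tool's x, y, z as a fraction of full scale, then the opening, from 0 (shut) to 1 (fully open). A call has 1 to 8 rows; each row shifts and turns the commanded pose from where the row before left it, along the tool's axes as they then stand; what a row does not reach is not made up. Full scale, the value 1, is 0.04 m for a shift and 6 degrees for a turn. A row lasts 1/12 s, in which the tool goes at most 41.7 mm and 7.16 degrees, less where a joint would pass 70% of its speed; a pose out of reach is approached as far as the arm can. A call with a number of a shift or a turn outside -1 to 1 is refused whole. A call with a gripper value outside its range is refused whole. The fingers move at their own pace and stop on an object; the grip force is fixed at half the most. Time passes only in rows, so rows that do not move let the fingers close. It gives the time, the measured TCP pose, the force, the opening and the grip force at its end, in the units of the state.
- observe(): the state, without advancing time (a new reading comes with each control period).
- capture(name): name is "side" or "top"; returns (picture, depth): 400x640x3 uint8, blue, green, red; 400x640 float32, m along the optical axis (not along the pixel's ray), 0 where there is no reading.
- camera_info(name): a dict with "vfov" (degrees; the focal length in pixels is half the picture's height over the tangent of half this angle, whatever the lens; pixels are square), "cx", "cy" (the principal point, pixels), "world_from_camera" (4x4, takes a point from camera to world coordinates). Camera axes: x right, y down, z forward; pixel columns grow to the right and rows downward; lengths in m; the calibration is good to about 2 mm. A picture is of the moment at which its call begins. camera_info takes no time and is no camera call.
- sign_off(): hands the job in; it is judged then, once.
The state is a dict: "t": time; "joints": joint angles; "joint_velocities": joint speeds; "effort": joint torques, N m; "ee_pos": TCP position; "tool_rot": TCP orientation; "force": force on the tool from outside, world axes, zero at the start; "moment": the same for the moment, N m; "opening": opening from 0.0 (shut) to 1.0 (fully open); "grip_force": force on a finger pad.
Only numpy, scipy, OpenCV 4.12 (cv2) and the standard library are available. Lean on these libraries where they do the work, as an engineer would, in place of code of your own. Each camera call takes 0.05 s, during which the arm holds its last target. There are 200 camera calls.

### The job

The lid of the aluminium parts bin is locked open, and its release pad sits at the bottom of a deep notch hidden somewhere along the bin's front edge, among shallower recesses that do nothing. Find that notch with a fingertip, press the pad inside it right down so that the lid unlocks and drops fully shut by itself, then let the pad spring back up. Leave the loose parts on the counter where they lie, neither pushed about nor picked up.

Things in the scene. Friction and masses are not known exactly. Their poses are not given: they have to be found in the camera images.
- bin: battered aluminium parts bin with a lid, fixed to the counter. Origin on the counter under the middle of the tub; z up, x from the front edge to the hinge (away from the robot, give or take the yaw), y along the front edge. Hinge line of the 152 mm lid at x = +80 mm, 118 mm up; open, the lid reaches 260 mm up, clear of the room above the edge; shut, it ends at x = -72 mm
- edge_mid (a point): middle of the bin's front edge, on its top. The edge is a straight, level, flat-topped aluminium rail, 34 mm wide, 280 mm long, top 125 mm above the counter, at x = -125 mm of the bin. Axes as the bin's. Five equal blocks form it, each 56 mm long, centred at y = -112, -56, 0, 56 and 112 mm from here, in an order that changes: two plain, two recessed, one notched
- edge_end (a point): left end of that edge (+y end, 140 mm from its middle), on its top, on its centre line. The two recesses are 3 mm deep with a solid floor. The notch looks alike, but its floor is the release pad, 8 mm below the top. Recesses and notch are each 44 mm long in y, in the middle of their block, open at the front and back of the rail; plain rounded corners of 2.5 mm
- release (a joint): how far the release pad is pressed straight down, in m: 0 at rest, 0.008 fully down on its stop. Spring: about 2 N to start it moving, 6 N fully down; it springs back when let go. The lid unlocks between 6 and 7.5 mm down
- lid (a joint): angle of the lid in rad: 0 shut, about 1.05 locked open. Once unlocked it comes down by its own weight, damped, in about 1.5 s; should it come to rest against a hand still over the edge, it falls the rest of the way when the hand moves off to the front
- hub: bronze impeller hub, round, 84 mm across its foot, 48 mm high; origin at the centre of its underside. Loose; to be left alone
- vane: red plastic spreader vane, 130 x 45 x 39 mm, long side along its x; origin at the centre of its underside. Loose; to be left alone
- flange_big: larger steel gearbox flange, 110 mm across, 30 mm high; origin at the centre of its underside. Loose; to be left alone
- flange_small: smaller steel gearbox flange, 84 mm across, 30 mm high; origin at the centre of its underside. Loose; to be left alone
- pulley: white nylon pulley wheel, 72 mm across, 28 mm high; origin at the centre of its underside. Loose; to be left alone
- spanner: steel spanner 150 mm long, lying on the counter along its x. Loose; to be left alone

How it is judged:
By the outcome, as a careful person would: the job done as asked, in the order asked, and still so for the second after the job is handed in, with the robot touching nothing.
It also fails if it takes over 64 s, if anything falls off the work surface, if the arm or the gripper's body presses on something with over 40 N, if the wrist force passes 120 N, or if a joint passes its speed limit or range.

## Working session

There is one attempt and no reset: what is moved stays moved. The work goes in short steps, Python scripts to look and compute and a shell command to move; the robot and the scene stay as the last step left them, time stands still between calls to the robot, and variables do not carry over. Pictures are saved under pics/ and viewed, at most 10 in all, crops included, and the job is handed in when it is done.

```bash
mkdir -p pics; ls
cat > h.py <<'E'
import numpy as np, cv2
from plant import observe, capture, camera_info, sign_off
def cloud(n):
    im,d=capture(n); c=camera_info(n); f=200/np.tan(np.radians(c["vfov"])/2)
    v,u=np.mgrid[:400,:640]
    P=np.stack([(u-c["cx"])/f*d,(v-c["cy"])/f*d,d],-1)
    T=np.array(c["world_from_camera"]); W=P@T[:3,:3].T+T[:3,3]; W[d<=0]=np.nan
    return im,d,W
E
python3 - <<'E'
from h import *
for n in("top","side"):
    im,d,W=cloud(n); cv2.imwrite(f"pics/{n}0.png",im); np.savez(f"{n}0.npz",im=im,d=d,W=W)
    c=camera_info(n); print(n,{k:c[k] for k in c if k!="world_from_camera"},np.round(c["world_from_camera"],3).tolist(), (d>0).mean())
s=observe(); print(s["ee_pos"],s["tool_rot"],s["t"],s["force"])
E
```

```text
pics
top {'vfov': 55.711149260154784, 'cx': 312.29892549893776, 'cy': 198.57866734231527} [[0.03, -0.989, 0.145, 0.399], [-1.0, -0.03, 0.002, 0.019], [0.003, -0.145, -0.989, 1.128], [0.0, 0.0, 0.0, 1.0]] 0.99604296875
side {'vfov': 45.21132206941026, 'cx': 315.58929405932906, 'cy': 199.62489982871068} [[-0.999, -0.005, 0.042, 0.494], [-0.037, 0.577, -0.816, 1.305], [-0.02, -0.817, -0.576, 1.002], [0.0, 0.0, 0.0, 1.0]] 0.99026953125
[ 0.25149583 -0.59878349  0.18914443] [-3.14002003e+00  1.35063845e-04  3.97663960e-01] 0.1 [1.1229246  0.14484828 0.56304931]
```

View pics/top0.png

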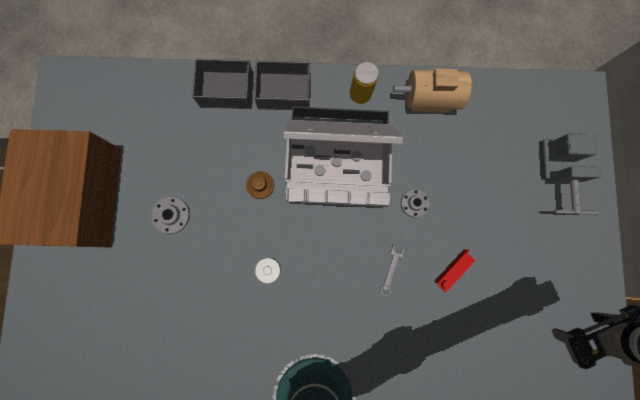

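View pics/side0.png

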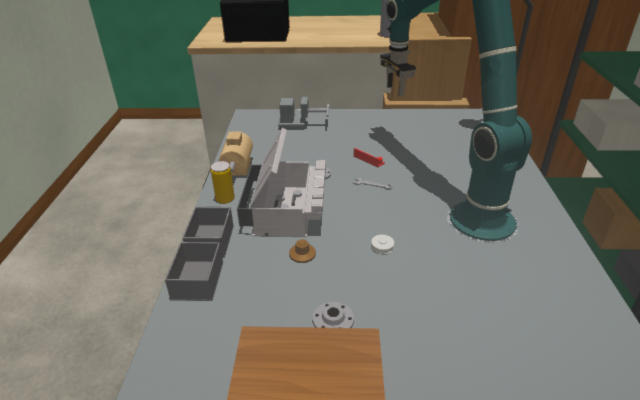

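Both views show the bin with its lid open. In the top view its front rail spans about columns 286–391 at rows 185–206. The hub (260,185), pulley (267,270), spanner (392,270), small flange (415,203) and vane (456,270) lie around it, and the gripper is far right at (600,345). Next I'll fit the rail from depth.

Run:
```python
from h import *
z=np.load("top0.npz"); im,W=z["im"],z["W"]
reg=np.zeros((400,640),bool); reg[180:212,280:398]=1
m=reg&(W[...,2]>0.110)&(W[...,2]<0.135)
P=W[m]; print(len(P),P.min(0),P.max(0),np.percentile(P[:,2],[5,25,50,75,95]))
vs,us=np.nonzero(m); print(us.min(),us.max(),vs.min(),vs.max())
cv2.imwrite("pics/m.png",m*255)
k,_=cv2.connectedComponents(m.astype(np.uint8)),0
n,l,s,c=cv2.connectedComponentsWithStats(m.astype(np.uint8)); print(s)
l0=1+np.argmax(s[1:,4]); Q=W[l==l0]
r=cv2.minAreaRect(Q[:,:2].astype(np.float32)*1000); print(r)
# front line: largest-row pixel per column
for zc in [W]:
  for u in range(286,394,4): print(u,[f"{x*1000:.0f}" for x in W[184:210:1,u,2]])
crop=cv2.resize(im[170:215,275:400],None,fx=6,fy=6,interpolation=cv2.INTER_CUBIC); cv2.imwrite("pics/crop.png",crop)
```

```text
1352 [ 0.53444159 -0.19042109  0.11014852] [0.60459619 0.09257738 0.13104501] [0.11572331 0.12094374 0.12348006 0.1254927  0.12787144]
286 390 180 205
[[     0      0    640    400 254648]
 [   389    180      2      4      8]
 [   286    188    104     18   1344]]
((554.0033569335938, -46.1558837890625), (278.08526611328125, 34.608612060546875), 88.96975708007812)
286 ['53', '0', '-1', '1', '122', '127', '124', '127', '126', '125', '125', '122', '128', '129', '127', '124', '123', '99', '1', '-2', '3', '1', '2', '2', '1', '-1']
290 ['100', '102', '103', '101', '102', '119', '117', '116', '116', '117', '119', '116', '118', '118', '114', '120', '115', '101', '1', '-2', '-1', '3', '3', '1', '-2', '-2']
294 ['104', '103', '101', '97', '104', '118', '117', '118', '119', '116', '118', '116', '120', '121', '119', '119', '117', '112', '90', '2', '0', '-1', '-3', '-0', '1', '2']
298 ['101', 'nan', '102', '100', '100', '116', '117', '117', '117', '115', '121', '121', '117', 'nan', '119', '117', '121', '115', '93', '-0', '1', '0', '3', '0', '1', '-2']
302 ['100', '101', '101', '103', '101', '11
[... 3400 characters left out ...]
', '124', '124', '121', '129', '124', '124', '124', '108', '89', '-1', '-2', '1']
382 ['98', '100', '98', '101', '108', '104', '98', '100', '103', '125', '126', '125', '127', '124', '123', '123', '124', '126', '127', '128', '125', '113', '90', '-3', '-1', '-1']
386 ['98', '102', '98', '96', '99', '101', '105', '98', '97', '125', '128', '127', '126', '125', '127', '125', '126', '129', '125', '128', '128', '119', '98', '1', '-1', '-0']
390 ['1', '3', '1', '0', '-0', '-1', '-2', '-1', '0', '1', '3', '-2', '-1', '2', '0', '0', '-5', '2', '1', '-0', '1', '-0', '-1', '2', '1', '2'][ WARN:0@0.588] global loadsave.cpp:1063 imwrite_ Unsupported depth image for selected encoder is fallbacked to CV_8U.
```

View pics/crop.png

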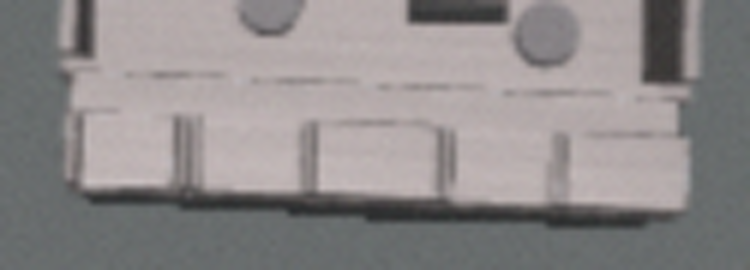

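The depth profile along the rail sorts the blocks by height. The +y end block (columns 288–304) is about 117 mm high, so it should be the notch. Columns 310–322 and 354–366 sit at about 122 mm (recesses), and the middle and −y end blocks are plain at 125 mm. I'll shut and turn the gripper, then check this in the side view.

```bash
python3 -m creep '[0,0,0,0,0,1,0, 0,0,0,0,0,1,0, 0,0,0,0,0,1,0, 0,0,0,0,0,0.97,0, 0,0,0,0,0,0,0]'
python3 - <<'E'
from h import *
for n in ("top","side"):
    z=np.load(n+"0.npz"); W=z["W"]; X,Y,Z=W[...,0],W[...,1],W[...,2]
    m=(Z>0.110)&(Z<0.135)&(abs(X-.554)<.03)&(abs(Y+.046)<.16)
    k,l,s,c=cv2.connectedComponentsWithStats(m.astype(np.uint8)); Q=W[l==1+np.argmax(s[1:,4])]
    r=cv2.minAreaRect(Q[:,:2].astype(np.float32)*1000); print(n,r,len(Q))
    a=np.radians(-1.03); ex=np.array([np.cos(a),np.sin(a)]); ey=np.array([-np.sin(a),np.cos(a)])
    D=Q[:,:2]-[.554,-.0462]; y=D@ey; x=D@ex
    print("x,y pct",np.percentile(x,[1,99]),np.percentile(y,[.3,99.7]))
    t=abs(x)<.013
    for lo in range(-140,140,8):
        b=t&(y*1000>=lo)&(y*1000<lo+8); print(lo+4,f"{np.median(Q[b,2])*1000:.1f}",end="; ")
    print()
    # line slope: mean x centre per y bin
    ys=np.arange(-.13,.131,.02); xs=[np.percentile(x[abs(y-q)<.01],[8,92]).mean() for q in ys]; print("slope",np.polyfit(ys,xs,1))
s=observe(); print(s["ee_pos"],s["tool_rot"],s["joints"])
E
```

```text
t: 0.52
ee_pos: [0.2516, -0.599, 0.1895]
tool_rot: [-3.141, 0.001, -0.021]
force: [-0.6, -0.2, 0.6]
opening: 0.662
grip_force: 0.0
top ((554.0033569335938, -46.1558837890625), (278.08526611328125, 34.608612060546875), 88.96975708007812) 1344
x,y pct [-0.0170321   0.01691665] [-0.1387015  0.1381439]
-136 124.6; -128 125.7; -120 125.4; -112 125.1; -104 125.1; -96 125.7; -88 125.2; -80 124.5; -72 122.7; -64 121.7; -56 122.2; -48 122.0; -40 122.1; -32 123.9; -24 125.7; -16 124.7; -8 126.6; 0 127.1; 8 125.6; 16 125.8; 24 125.6; 32 124.6; 40 122.5; 48 122.6; 56 122.5; 64 121.7; 72 122.1; 80 124.3; 88 125.0; 96 117.7; 104 117.7; 112 117.5; 120 117.0; 128 117.6; 136 125.3; 
slope [ 0.00219189 -0.00086703]
side ((552.246826171875, -45.84687805175781), (287.8595886230469, 34.41413116455078), 88.83545684814453) 517
x,y pct [-0.01892222  0.0150062 ] [-0.14154173  0.14294356]
-136 125.2; -128 125.2; -120 125.4; -112 124.2; -104 122.9; -96 125.8; -88 123.2; -80 122.2; -72 121.4; -64 122.1; -56 122.0; -48 121.0; -40 121.3; -32 123.5; -24 124.7; -16 124.5; -8 126.0; 0 126.2; 8 124.6; 16 125.8; 24 123.9; 32 121.9; 40 121.8; 48 122.9; 56 122.4; 64 122.2; 72 121.6; 80 123.6; 88 120.4; 96 116.5; 104 118.0; 112 116.3; 120 117.8; 128 nan; 136 117.1; 
slope [ 0.00521194 -0.00249782]
[ 0.25159429 -0.59898699  0.18948122] [-3.14093403e+00  7.60670632e-04 -2.05585777e-02] [ 1.06556945  0.46607302  0.07674781  1.60804352 -0.038844    1.06990378
 -0.43850444]
  return _methods._mean(a, axis=axis, dtype=dtype,
  ret = ret.dtype.type(ret / rcount)
```

Both views agree. The rail middle is at (0.5535, −0.046), its yaw is about −0.02 and its size is 34 × 280 mm. The deep (8 mm) notch is centred at y = +112, at about (0.5555, 0.066). I'll travel there at a height of 0.19.

```bash
python3 -m creep '[0.36,-0.84,0,0,0,0,0, 0.36,-0.84,0,0,0,0,0, 0.36,-0.84,0,0,0,0,0, 0.36,-0.84,0,0,0,0,0, 0.36,-0.84,0,0,0,0,0, 0.36,-0.84,0,0,0,0,0, 0.36,-0.84,0,0,0,0,0, 0.36,-0.84,0,0,0,0,0]'; python3 -m creep '[0.36,-0.84,0,0,0,0,0, 0.36,-0.84,0,0,0,0,0, 0.36,-0.84,0,0,0,0,0, 0.36,-0.84,0,0,0,0,0, 0.36,-0.84,0,0,0,0,0, 0.36,-0.84,0,0,0,0,0, 0.36,-0.84,0,0,0,0,0, 0.36,-0.84,0,0,0,0,0]'; python3 -m creep '[0.36,-0.84,0,0,0,0,0, 0.36,-0.84,0,0,0,0,0, 0.36,-0.84,0,0,0,0,0, 0.36,-0.84,0,0,0,0,0, 0,0,0,0,0,0,0, 0,0,0,0,0,0,0]'
```

```text
t: 1.18
ee_pos: [0.3721, -0.3308, 0.19]
tool_rot: [3.141, 0.0, -0.015]
force: [1.1, 0.2, -0.1]
opening: 0.079
grip_force: 0.0
t: 1.85
ee_pos: [0.4921, -0.0642, 0.1901]
tool_rot: [3.141, -0.0, -0.015]
force: [0.7, 0.3, 0.0]
opening: 0.002
grip_force: 0.0
t: 2.35
ee_pos: [0.5518, 0.0699, 0.1895]
tool_rot: [-3.141, 0.001, -0.011]
force: [-0.6, -0.4, 0.4]
opening: 0.002
grip_force: 0.0
```

```bash
python3 -m creep '[0.09,0.1,0,0,0,0.09,0, 0,0,0.5,0,0,0,0, 0,0,0.5,0,0,0,0, 0,0,0.3,0,0,0,0, 0,0,0,0,0,0,0, 0,0,0,0,0,0,0, 0,0,0,0,0,0,0]'
python3 - <<'E'
from h import *
im,d,W=cloud("side"); c=cv2.resize(im[100:260,220:420],None,fx=4,fy=4,interpolation=cv2.INTER_CUBIC)[:600]
im2,d2,W2=cloud("top"); c2=cv2.resize(im2[140:260,240:420],None,fx=4,fy=4,interpolation=cv2.INTER_CUBIC)
cv2.imwrite("pics/s1.png",c[:480]); cv2.imwrite("pics/t1.png",c2)
s=observe(); print(s["ee_pos"],s["tool_rot"],s["force"])
E
```

```text
t: 2.93
ee_pos: [0.556, 0.0628, 0.1389]
tool_rot: [3.142, -0.001, -0.028]
force: [0.2, 0.2, 0.4]
opening: 0.008
grip_force: 0.0
[0.55620391 0.06323229 0.13914319] [-3.14146974e+00 -2.07504208e-03 -2.76385307e-02] [ 0.22087713  0.00365506 -0.46711582]
```

View pics/s1.png

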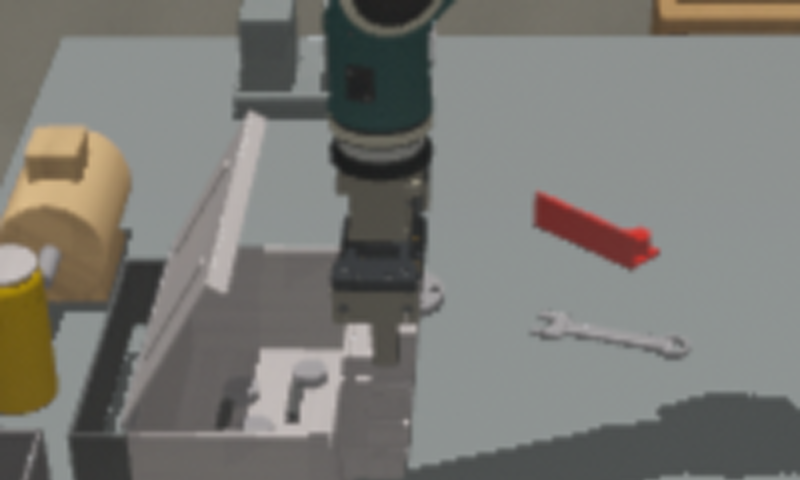

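View pics/t1.png

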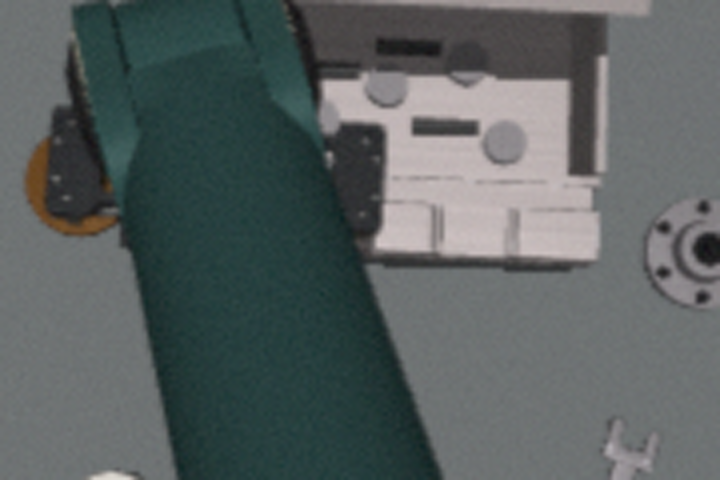

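The side view shows the shut fingertips (crop 387,362) hanging over the +y end of the rail, with the gripper body clear of the open lid. The top view shows the body along the rail, high above the hub. I'll correct y and feel downward.

```bash
python3 -m creep '[0,-0.06,0,0,0,-0.06,0, 0,0,0,0,0,0,0, 0,0,0,0,0,0,0]'; python3 -m creep '[0,0,0.1,0,0,0,0, 0,0,0.1,0,0,0,0, 0,0,0.05,0,0,0,0, 0,0,0,0,0,0,0, 0,0,0,0,0,0,0]';  python3 -m creep '[0,0,0,0,0,0,0]'; python3 -m creep '[0,0,0,0,0,0,0]'
```

```text
t: 3.28
ee_pos: [0.5556, 0.0661, 0.1384]
tool_rot: [-3.141, -0.001, -0.021]
force: [-0.1, 0.2, -0.2]
opening: 0.004
grip_force: 0.0
t: 3.7
ee_pos: [0.5552, 0.0657, 0.1276]
tool_rot: [3.141, 0.001, -0.021]
force: [-0.3, 0.2, -0.5]
opening: -0.001
grip_force: 0.0
t: 3.78
ee_pos: [0.5554, 0.0658, 0.1279]
tool_rot: [3.142, 0.0, -0.021]
force: [-0.4, 0.1, -0.4]
opening: 0.002
grip_force: 0.0
t: 3.87
ee_pos: [0.5555, 0.0658, 0.128]
tool_rot: [-3.142, -0.0, -0.021]
force: [0.6, 0.7, 0.3]
opening: 0.005
grip_force: 0.0
```

Now I'll go down in 1–2 mm steps, watching the force around z = 0.125, 0.122 and 0.117.

```bash
python3 -m creep '[0,0,0.05,0,0,0,0, 0,0,0,0,0,0,0]'; python3 -m creep '[0,0,0.05,0,0,0,0, 0,0,0,0,0,0,0]';  python3 -m creep '[0,0,0.05,0,0,0,0, 0,0,0,0,0,0,0]'; python3 -m creep '[0,0,0.05,0,0,0,0, 0,0,0,0,0,0,0]'; python3 -m creep '[0,0,0.03,0,0,0,0, 0,0,0,0,0,0,0]'
```

```text
t: 4.03
ee_pos: [0.5553, 0.0657, 0.1257]
tool_rot: [3.142, 0.0, -0.021]
force: [0.2, 0.4, 0.5]
opening: 0.006
grip_force: 0.0
t: 4.2
ee_pos: [0.5552, 0.0657, 0.1236]
tool_rot: [3.141, 0.001, -0.021]
force: [0.1, 0.4, -0.1]
opening: 0.007
grip_force: 0.0
t: 4.37
ee_pos: [0.5552, 0.0657, 0.1216]
tool_rot: [3.141, 0.001, -0.021]
force: [0.3, 0.9, 0.0]
opening: 0.003
grip_force: 0.0
t: 4.53
ee_pos: [0.5552, 0.0657, 0.1196]
tool_rot: [3.141, 0.001, -0.021]
force: [0.5, 0.7, -0.4]
opening: 0.003
grip_force: 0.0
t: 4.7
ee_pos: [0.5553, 0.0658, 0.1186]
tool_rot: [3.142, 0.0, -0.021]
force: [0.1, -0.2, -0.0]
opening: 0.005
grip_force: 0.0
```

The fingertip passed 0.122 without contact, so this is the deep notch. I'll keep going onto the pad.

```bash
for i in 1; do python3 -m creep '[0,0,0.05,0,0,0,0, 0,0,0,0,0,0,0]'; python3 -m creep '[0,0,0.05,0,0,0,0, 0,0,0,0,0,0,0]'; python3 -m creep '[0,0,0.05,0,0,0,0, 0,0,0,0,0,0,0]'; done
```

```text
t: 4.87
ee_pos: [0.5552, 0.0657, 0.1165]
tool_rot: [3.141, 0.0, -0.021]
force: [-0.3, -0.4, 0.1]
opening: 0.005
grip_force: 0.0
t: 5.03
ee_pos: [0.5552, 0.0657, 0.1144]
tool_rot: [3.141, 0.001, -0.021]
force: [-0.0, -0.1, -0.5]
opening: 0.004
grip_force: 0.0
t: 5.2
ee_pos: [0.5552, 0.0658, 0.1124]
tool_rot: [3.142, 0.0, -0.021]
force: [-0.2, 0.4, 0.6]
opening: 0.005
grip_force: 0.0
```

There's no force at 0.1124, which is below where the pad should be. I'll look before going further.

Run:
```python
from h import *
im,d,W=cloud("side"); c=cv2.resize(im[150:230,270:370],None,fx=7,fy=7,interpolation=cv2.INTER_CUBIC)
cv2.imwrite("pics/s2.png",c)
s=observe(); print(s["ee_pos"],s["force"],s["effort"])
Z=W[...,2];X=W[...,0];Y=W[...,1]
m=(Z>.128)&(Z<.185)&(abs(X-.555)<.06)&(abs(Y-.066)<.06)
Q=W[m]; 
for z0 in np.arange(.128,.18,.006):
    q=Q[abs(Q[:,2]-z0)<.003]; print(round(z0,3),len(q),np.round(np.percentile(q[:,0],[3,50,97]),4),np.round(np.percentile(q[:,1],[3,50,97]),4))
```

```text
[0.55528457 0.06571639 0.11256553] [0.16845025 0.11490276 0.3090621 ] [-8.24591029e-03 -4.53426218e+01 -3.09060149e+00 -2.07188702e+01
  2.20769236e-02 -9.16695921e-02 -3.87380394e-03]
0.128 2 [0.5414 0.5465 0.5516] [0.0425 0.0689 0.0954]Traceback (most recent call last):
  File "<stdin>", line 9, in <module>
    return _quantile_unchecked(
        a, q, axis, out, overwrite_input, method, keepdims, weights)
    return _ureduce(a,
                    func=_quantile_ureduce_func,
    ...<5 lines>...
                    overwrite_input=overwrite_input,
                    method=method)
    r = func(a, **kwargs)
    result = _quantile(arr,
                       quantiles=q,
    ...<2 lines>...
                       out=out,
                       weights=wgt)
    slices_having_nans = np.isnan(arr[-1, ...])
                                  ~~~^^^^^^^^^
IndexError: index -1 is out of bounds for axis 0 with size 0
```

View pics/s2.png

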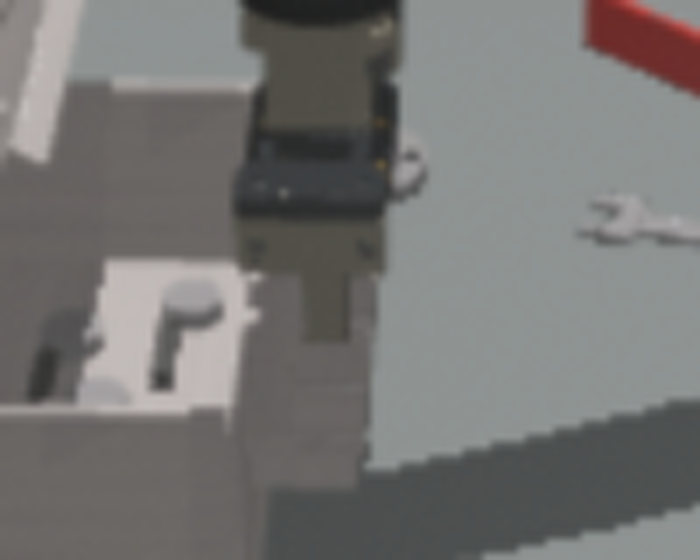

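The tip (crop 325,340, image pixel 316,198) appears above the rail's dark side, but the cloud has no points where I expected the fingers. I'll check the depth of the tip pixels.

Run:
```python
from h import *
im,d,W=cloud("side")
for v in range(178,224,2): print(v,[tuple(np.round(W[v,u]*1000).astype(int).tolist()) if d[v,u]>0 else None for u in (308,314,316,318,322)])
c=camera_info("side"); T=np.linalg.inv(c["world_from_camera"]); f=200/np.tan(np.radians(c["vfov"])/2)
for p in ([.5553,.0657,.1126],[.5553,.0837,.1126],[.5553,.094,.125],[.558,.094,.125]):
    q=T[:3,:3]@p+T[:3,3]; print(p,q[0]/q[2]*f+c["cx"],q[1]/q[2]*f+c["cy"],q[2])
```

```text
178 [(573, 161, 269), (556, 154, 265), (550, 161, 270), (545, 158, 267), (533, 157, 267)]
180 [(573, 160, 262), (556, 156, 260), (551, 153, 258), (545, 159, 262), (533, 160, 262)]
182 [(573, 158, 254), (556, 154, 252), (550, 162, 257), (545, 159, 255), (533, 156, 253)]
184 [(574, 148, 241), (557, 150, 242), (551, 153, 244), (545, 153, 244), (534, 153, 244)]
186 [(574, 152, 236), (557, 150, 235), (551, 153, 237), (545, 151, 235), (534, 146, 233)]
188 [(574, 152, 229), (557, 156, 232), (551, 155, 231), (546, 147, 226), (534, 150, 228)]
190 [(587, -28, 100), (561, 85, 177), (555, 85, 177), (548, 85, 177), (539, 3, 122)]
192 [(586, -15, 101), (561, 80, 166), (555, 76, 163), (549, 83, 168), (539, 16, 123)]
194 [(586, -7, 99), (561, 82, 160), (555, 78, 158), (549, 70, 152), (538, 27, 123)]
196 [(585, 4, 98), (562, 77, 149), (555, 78, 150), (549, 78, 150), (538, 41, 124)]
198 [(585, 13, 97), (562, 75, 140), (556, 76, 141), (549, 80, 144), (538, 45, 119)]
200 [(584, 35, 104), (563, 51, 116), (557, 51, 116), (550, 56, 119), (538, 54, 118)]
202 [(583, 45, 103), (563, 62, 116), (557, 64, 117), 
[... 458 characters left out ...]
2, 89, 88), (562, 92, 90), (556, 90, 89), (550, 87, 87), (541, -30, -1)]
216 [(585, 50, 50), (565, 53, 53), (558, 54, 54), (552, 53, 53), (541, -18, -1)]
218 [(585, 50, 43), (565, 52, 44), (558, 50, 42), (551, 61, 51), (541, -5, 1)]
220 [(588, 5, -1), (568, 3, -2), (561, 7, 1), (554, 11, 4), (540, 3, -2)]
222 [(587, 20, 2), (567, 21, 3), (560, 20, 3), (554, 15, -1), (540, 11, -4)]
[0.5553, 0.0657, 0.1126] 316.38041985694855 203.4427083686745 1.5263147714160887
[0.5553, 0.0837, 0.1126] 316.17644829434266 206.77746524158763 1.511622646577345
[0.5553, 0.094, 0.125] 315.98132128375397 205.50557756059766 1.4960703007180702
[0.558, 0.094, 0.125] 315.115246152664 205.50066565682715 1.49618276881111
```

The side cloud puts the visible finger tip at z≈0.137 (y≈0.078), about 24 mm above the reported TCP. The rail and pad measure correctly at 125 and 117 mm. I'll cross-check the gripper in the top view before pressing.

Run:
```python
from h import *
im,d,W=cloud("top"); X,Y,Z=W[...,0],W[...,1],W[...,2]
for lo,hi in ((.13,.19),(.19,.25),(.25,.30)):
    m=(Z>lo)&(Z<hi)&(abs(X-.555)<.07)&(abs(Y-.066)<.15)
    k,l,s,c=cv2.connectedComponentsWithStats(m.astype(np.uint8))
    for i in range(1,k):
        if s[i,4]>25: q=W[l==i]; print(lo,s[i],np.round(np.percentile(q,[3,50,97],axis=0),3).tolist())
im,d,W=cloud("side"); X,Y,Z=W[...,0],W[...,1],W[...,2]
v,u=np.nonzero((abs(X-.556)<.05)&(Y>-.05)&(Z>.128)&(Z<.33)); print(u.min(),u.max(),v.min(),v.max())
for r in range(150,206,3):
    s=W[r,300:332]; ok=(abs(s[:,0]-.556)<.06)&(s[:,2]>.128); 
    if ok.any(): print(r,ok.sum(),np.round([s[ok,0].min(),s[ok,0].max(),np.median(s[ok,1]),np.median(s[ok,2])],3))
```

```text
0.25 [252 170  18  27 297] [[0.528, 0.125, 0.262], [0.549, 0.148, 0.269], [0.585, 0.16, 0.272]]
0.25 [319 173  16  28 311] [[0.525, -0.028, 0.265], [0.559, -0.015, 0.269], [0.584, 0.001, 0.272]]
276 329 143 399
150 23 [0.525 0.587 0.095 0.323]
153 23 [0.525 0.586 0.101 0.316]
156 23 [0.525 0.586 0.105 0.309]
159 20 [0.525 0.579 0.104 0.298]
162 20 [0.524 0.586 0.102 0.287]
165 21 [0.524 0.585 0.103 0.278]
168 22 [0.524 0.587 0.104 0.268]
171 22 [0.524 0.586 0.11  0.261]
174 22 [0.526 0.585 0.138 0.269]
177 22 [0.526 0.587 0.153 0.268]
180 22 [0.528 0.587 0.158 0.261]
183 21 [0.528 0.586 0.157 0.25 ]
186 21 [0.528 0.586 0.151 0.236]
189 7 [0.546 0.564 0.08  0.178]
192 7 [0.546 0.564 0.078 0.165]
195 7 [0.546 0.565 0.076 0.152]
198 6 [0.546 0.562 0.076 0.141]
```

The body centre agrees with the reported x and y (0.556, 0.066); only z is off. The real tips are about 24 mm higher than reported, so they haven't reached the notch yet. I'd misread the "no contact" result. I'll go on by feel.

```bash
python3 -m creep '[0,0,0.1,0,0,0,0, 0,0,0.1,0,0,0,0, 0,0,0,0,0,0,0]' | grep -E "ee_pos|force: \["; for i in 1; do python3 -m creep '[0,0,0.05,0,0,0,0, 0,0,0,0,0,0,0]'| grep -E "ee_pos|force: \[";python3 -m creep '[0,0,0.05,0,0,0,0, 0,0,0,0,0,0,0]'| grep -E "ee_pos|force: \["; python3 -m creep '[0,0,0.05,0,0,0,0, 0,0,0,0,0,0,0]'| grep -E "ee_pos|force: \["; done
```

```text
ee_pos: [0.5547, 0.0656, 0.1038]
force: [-0.8, 0.4, 0.5]
ee_pos: [0.5551, 0.0657, 0.1023]
force: [-0.3, -0.8, -0.6]
ee_pos: [0.5553, 0.0657, 0.1005]
force: [-0.9, 0.2, 0.3]
ee_pos: [0.5553, 0.0657, 0.0985]
force: [-0.4, 0.0, -0.0]
```

```bash
python3 -m creep '[0,0,0.05,0,0,0,0, 0,0,0,0,0,0,0]'| grep -E "ee_pos|force: \[";python3 -m creep '[0,0,0.05,0,0,0,0, 0,0,0,0,0,0,0]'| grep -E "ee_pos|force: \["; python3 -m creep '[0,0,0.04,0,0,0,0, 0,0,0,0,0,0,0]'| grep -E "ee_pos|force: \["; python3 -m creep '[0,0,0.04,0,0,0,0, 0,0,0,0,0,0,0]'| grep -E "ee_pos|force: \["
```

```text
ee_pos: [0.5552, 0.0657, 0.0964]
force: [0.0, -0.5, -0.1]
ee_pos: [0.5552, 0.0657, 0.0944]
force: [0.7, -0.0, -0.7]
ee_pos: [0.5554, 0.0658, 0.0929]
force: [0.0, -0.1, -0.6]
ee_pos: [0.5555, 0.0658, 0.0917]
force: [0.2, -0.7, 2.5]
```

Contact came at a reported 0.092 with 2.5 N, matching the pad's spring. I'll press it down in steps.

```bash
python3 -m creep '[0,0,0.05,0,0,0,0, 0,0,0,0,0,0,0]'| grep -E "ee_pos|force: \[";python3 -m creep '[0,0,0.05,0,0,0,0, 0,0,0,0,0,0,0]'| grep -E "ee_pos|force: \["; python3 -m creep '[0,0,0.05,0,0,0,0, 0,0,0,0,0,0,0]'| grep -E "ee_pos|force: \["; python3 -m creep '[0,0,0.03,0,0,0,0, 0,0,0,0,0,0,0]'| grep -E "ee_pos|force: \["
```

```text
ee_pos: [0.5555, 0.0658, 0.0897]
force: [-1.8, -0.2, 4.4]
ee_pos: [0.5556, 0.0658, 0.0878]
force: [-2.1, -0.4, 6.3]
ee_pos: [0.5555, 0.0658, 0.0857]
force: [-0.9, -0.2, 5.1]
ee_pos: [0.5555, 0.0657, 0.0848]
force: [-1.0, 0.1, 6.3]
```

```bash
python3 -m creep '[0,0,0.02,0,0,0,0, 0,0,0,0,0,0,0]'| grep -E "ee_pos|force: \[";python3 -m creep '[0,0,0.02,0,0,0,0, 0,0,0,0,0,0,0, 0,0,0,0,0,0,0]'| grep -E "ee_pos|force: \["
python3 - <<'E'
from h import *
im,d=capture("side"); cv2.imwrite("pics/s3.png",cv2.resize(im[110:240,220:380],None,fx=4,fy=4,interpolation=cv2.INTER_CUBIC))
print(observe()["force"],observe()["t"])
E
```

```text
ee_pos: [0.5555, 0.0658, 0.0847]
force: [-4.0, -0.8, 12.2]
ee_pos: [0.5556, 0.0658, 0.0847]
force: [-6.3, -2.4, 18.5]
[-5.88891282 -1.2327427  17.1298354 ] 7.95
```

View pics/s3.png

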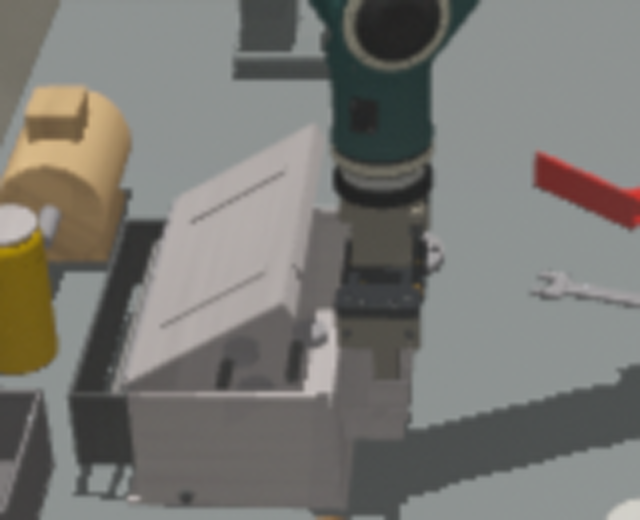

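The pad is on its stop (force rises to 18 N with no further travel), and the lid (crop 300,200) is part-way down and clear of the hand. I'll let it finish falling, then lift.

```bash
python3 -m creep '[0,0,-0.03,0,0,0,0, 0,0,0,0,0,0,0, 0,0,0,0,0,0,0, 0,0,0,0,0,0,0, 0,0,0,0,0,0,0, 0,0,0,0,0,0,0, 0,0,0,0,0,0,0, 0,0,0,0,0,0,0]'; python3 -m creep '[0,0,0,0,0,0,0, 0,0,0,0,0,0,0, 0,0,0,0,0,0,0, 0,0,0,0,0,0,0, 0,0,0,0,0,0,0, 0,0,0,0,0,0,0, 0,0,0,0,0,0,0, 0,0,0,0,0,0,0]' | grep force; python3 -m creep '[0,0,-0.1,0,0,0,0, 0,0,-0.1,0,0,0,0, 0,0,-0.1,0,0,0,0, 0,0,-0.2,0,0,0,0, 0,0,-0.3,0,0,0,0, 0,0,-0.5,0,0,0,0, 0,0,-0.5,0,0,0,0, 0,0,-0.5,0,0,0,0]'
```

```text
t: 8.62
ee_pos: [0.5555, 0.0658, 0.0848]
tool_rot: [3.141, -0.0, -0.021]
force: [-3.1, -0.2, 9.7]
opening: 0.006
grip_force: 4.7
force: [-3.1, -1.3, 9.2]
grip_force: 4.7
t: 9.95
ee_pos: [0.5553, 0.0659, 0.1775]
tool_rot: [-3.141, -0.0, -0.021]
force: [-0.3, -0.6, 0.4]
opening: 0.003
grip_force: 0.0
```

```bash
python3 -m creep '[-0.5,0.5,0,0,0,0,0, -0.4,0.8,0,0,0,0,0, -0.4,0.8,0,0,0,0,0, -0.4,0.8,0,0,0,0,0, -0.4,0.8,0,0,0,0,0, -0.4,0.8,0,0,0,0,0, -0.4,0.8,0,0,0,0,0, -0.4,0.8,0,0,0,0,0]'; python3 -m creep '[-0.4,0.8,0,0,0,0,0, -0.4,0.8,0,0,0,0,0, -0.4,0.8,0,0,0,0,0, -0.4,0.8,0,0,0,0,0, -0.4,0.8,0,0,0,0,0, -0.4,0.8,0,0,0,0,0, 0,0,0,0,0,0,0, 0,0,0,0,0,0,0]'
python3 - <<'E'
from h import *
def find(W,im):
    o=[]; Z=W[...,2]; m=(Z>.012)&(Z<.06)&(W[...,0]>.3)&(W[...,0]<.8)&(abs(W[...,1])<.45)
    k,l,s,c=cv2.connectedComponentsWithStats(m.astype(np.uint8))
    return [(s[i,4].item(),np.round(W[l==i][:,:2].mean(0),3).tolist()) for i in range(1,k) if s[i,4]>60]
z=np.load("top0.npz"); im,d,W=cloud("top")
print(find(z["W"],0)); print(find(W,0))
X,Y,Z=W[...,0],W[...,1],W[...,2]
ex=np.array([np.cos(.02),-np.sin(.02)]); ey=np.array([np.sin(.02),np.cos(.02)])
D=W[...,:2]-[.5535,-.046]; x=D@ex; y=D@ey
for q in (-112,-56,0,56,112): 
    b=(abs(y*1000-q)<16)&(abs(x)<.012); print(q,np.round(np.nanmedian(Z[b])*1000,1))
for q in (60,90,120,150,180,200): b=(abs(y)<.1)&(abs(x*1000-q)<6); print("lid x",q-125,np.round(np.nanmedian(Z[b])*1000,1))
cv2.imwrite("pics/t4.png",im); im,_=capture("side"); cv2.imwrite("pics/s4.png",im)
E
```

```text
t: 10.62
ee_pos: [0.4175, -0.1767, 0.177]
tool_rot: [3.141, -0.001, -0.021]
force: [0.1, -0.3, -0.6]
opening: 0.005
grip_force: 0.0
t: 11.28
ee_pos: [0.3172, -0.3668, 0.1766]
tool_rot: [3.141, -0.0, -0.025]
force: [-0.6, 0.3, -0.2]
opening: 0.005
grip_force: 0.0
[(94, [0.699, 0.079]), (127, [0.67, -0.187]), (153, [0.701, 0.017]), (66, [0.707, -0.064]), (92, [0.698, -0.108]), (93, [0.678, -0.048]), (63, [0.66, 0.048]), (90, [0.649, 0.002]), (65, [0.648, -0.093]), (96, [0.637, -0.138]), (462, [0.597, 0.178]), (432, [0.558, -0.284]), (549, [0.499, 0.423]), (275, [0.364, -0.381]), (498, [0.349, 0.144])]
[(446, [0.597, 0.178]), (423, [0.558, -0.284]), (539, [0.501, 0.424]), (262, [0.367, -0.382]), (498, [0.349, 0.144])]
-112 124.5
-56 121.6
0 124.5
56 121.8
112 117.0
lid x -65 123.2
lid x -35 123.9
lid x -5 123.7
lid x 25 124.1
lid x 55 123.4
lid x 75 123.8
```

View pics/t4.png

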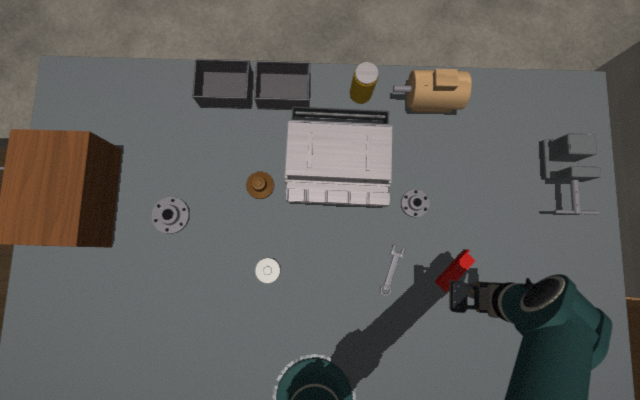

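View pics/s4.png

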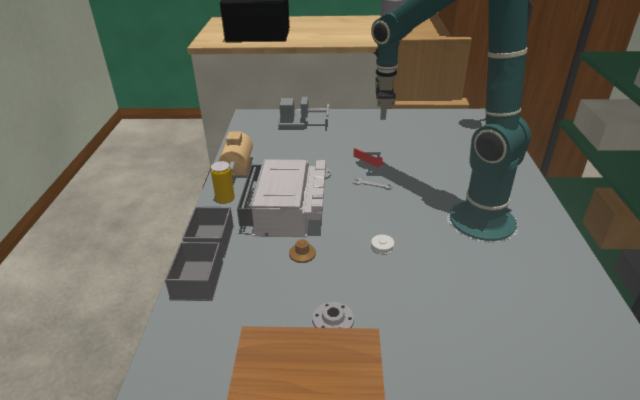

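The lid is flat at 124 mm (top view rows 122–182), the pad is back up at 117 mm, and the loose parts haven't moved. The arm touches nothing, well above the vane at (456,270).

```bash
python3 -c "
from plant import sign_off; print(sign_off())"
```

```text
the job is handed in; nothing more can be done
None
```

Job handed in at about 11 s: I pressed the release pad in the notch at the rail's left (+y) end down to its stop, the lid fell fully shut, the pad sprang back up, and the loose parts were not moved.

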